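# Close the sovereign holder

### The arm

A 7-joint arm with a two-finger parallel gripper is mounted at the origin on the work surface. World frame = base frame: x ahead of the robot, y to its left, z up, the work surface at z = 0. Lengths are in m, angles in rad, forces in N, time in s.
With the tool pointing down it reaches from about 0.4 to 0.875 m from the base axis. Payload 19.3 kg.
Tool frame: the origin (TCP) lies midway between the tips of the shut fingers; the grasp point (between the pads) lies r.tcp_to_grasp behind it (r.tcp_to_grasp is the distance from the TCP to the grasp point, in m); z points along the fingers, y is the line along which they close (so a half turn about z gives the same grasp; the last joint's range is limited). The gripper opens to 85 mm and grips with 20 to 120 N. Pads are 22 mm wide; open, the fingers measure 114 mm over their backs; the gripper's body (76 mm by 85 mm) begins 54 mm behind the grasp point. The pads swing forward as they close: fully open they stand 13 mm farther back than shut.
Start: joints at [-1.234, 0.521, -0.036, 1.599, 0.021, 1.021, -0.113], TCP at [0.247, 0.574, 0.231] pointing down, gripper open.
Joint ranges: [-2.91, 2.91], [-0.3, 2.13], [-1.5, 1.42], [0.17, 2.43], [-1.26, 4.41], [0.16, 1.93], [-2.52, 2.52]. Speed limits (rad/s): [1.89, 1.89, 2.39, 2.39, 3.01, 3.01, 3.01].

### API

Orientations are given as a 3x3 rotation matrix whose columns are the frame's x, y, z axes.
In Python, from bench import r, optics, models gives the robot as it stands.
- The arm moves only by the tool send_rows, never from a script. Its argument "moves" is a list of rows, each a list of 7 numbers: the closure in counts, from 0 (fully open) to 255 (shut), then the shift along the tool's x, y, z in mm, then the turn, a rotation vector about the tool's x, y, z in degrees. A call has 1 to 10 rows; each row is the pose to reach, as a shift and turn from the pose commanded when the call began, along the tool's axes at that moment; what a row does not reach only later rows make up. A row lasts 1/8 s, in which the tool goes at most 62.5 mm and 10.7 degrees, less where a joint would pass 70% of its speed; a pose out of reach is approached as far as the arm can. A call with a gripper value outside its range is refused whole. The fingers move at their own pace and stop on an object; the grip force is fixed at half the most. Time passes only in rows, so rows that repeat a pose let the fingers close. It gives the time, the measured TCP pose, the force, the opening and the grip force at its end, in the units of the state.
- r.read_state(): the state, without advancing time (a new reading comes with each control period).
- optics.capture(name): name is "scene" or "side" or "wrist"; returns the picture (384x512x3 uint8, red, green, blue); there is no depth.
- optics.camera_params(name): a dict with "intrinsics" (3x3 intrinsics, pixels), "xyz" and "attitude" of the camera in the world; the wrist camera has in their place "mount" (4x4, takes a point from camera to tool coordinates, whose origin is the TCP and whose axes are the flange's). Camera axes: x right, y down, z forward; pixel columns grow to the right and rows downward; lengths in m; the calibration is good to about 2 mm. A picture is of the moment at which its call begins: read the wrist's pose just before it. camera_params takes no time and is no camera call.
- r.close_job(): hands the job in; it is judged then, once.
Trained networks look in the newest picture that a camera, given by its name, has taken for a name from the list of things; names that differ only in an ending like _2 or _b are one class to them, and where a whole thing is asked for, a point or a joint stands for the part that bears it (a point fixed in the world has none). Each returns a list of dicts, best first, with "score" (0 to 1); they miss things now and then, are a little off and sometimes report something else, mostly with a low value. They report only what shows in the picture. A call takes as long as a camera call. They do not tell look-alikes from the thing itself.
- models.boxes_of(thing, camera): "rect" ([left, top, right, bottom] as shares, 0 to 1, of the picture: columns of its width, rows of its height, round what is visible of it).
- models.cut_out(thing, camera): "mask" (384x512 bool, what is visible of it) and "rect" ([left, top, right, bottom] as shares, 0 to 1, of the picture: columns of its width, rows of its height, round what is visible of it).
- models.landmark_of(thing, camera): "position" ([column, row] as shares, 0 to 1, of the picture: columns of its width, rows of its height: a listed point, or the origin of a listed thing).
The state is a dict: "time_s": time; "q": joint angles; "joint_vel": joint speeds; "tau": joint torques, N m; "position": TCP position; "eef_rot": TCP orientation; "force": force on the tool from outside, world axes, zero at the start; "torque": the same for the moment, N m; "width": finger opening in m; "gripper_force": force on a finger pad.
Only numpy, scipy, OpenCV 4.12 (cv2) and the standard library are available. Lean on these libraries where they do the work, as an engineer would, in place of code of your own. Each camera call takes 0.05 s, during which the arm holds its last target. There are 200 camera calls.

### The job

Close the coin holder: lower the drilled cover over the tall rod, keeping it level so that it does not bind, until it rests lightly on the gold coins while their stiff tray is still up. Then press cover and tray steadily down to the tray's stop and keep pressing there with about 16 N for a second, never letting the cover push on the holder with more than 25 N. Let go, leaving the closed holder standing and everything else in its place.

Things in the scene. Friction and masses are not known exactly. Their poses are not given: they have to be found in the camera images.
- cover: Loose cover: clear disc 104 mm wide, 8 mm thick, with a square brass sleeve (32 x 32 mm) on its middle, top 80 mm above the disc's underside; a 16 mm bore runs through both. 0.2 to 0.32 kg. Origin: centre of the underside, on the bore axis; z up, x and y square to the sleeve's flats. Grip the sleeve on two flats about 65 mm up: the rod finally stands 2 to 10 mm out of its top.
- holder: Fixed holder: black square base 130 x 130 x 16 mm, with a vertical steel rod 12 mm thick on its middle and a stop collar (28 mm wide, 7 mm high) round the rod's foot. Origin: centre of its underside; z up. It carries the clear coin tray with six stacks of gold sovereigns in a ring 34 mm from the axis, on springy pads (25 N per mm in all); the cover comes to rest on them.
- rod_tip (a point): Top of the rod, 130 mm above the shelf, on its vertical axis. The last 7 mm taper to 5 mm diameter.
- tray (a joint): Coin tray, 100 mm wide, sliding on the rod. Value: metres pressed down; starts at 0 to 0.012; 0.025 = hard on the stop collar, its top face then 31 mm above the shelf. The coins stand out of it by 9 to 17 mm (by how much varies and is not measured). Friction slide: stays where left, also with the cover on; moves when the cover bears on the coins with about 8 to 10 N, the same all the way.
- tankard: Pewter tankard, loose, 90 mm wide, 120 mm high. Bystander.
- frame: Small gilt picture frame, loose, 120 mm wide, 150 mm high. Bystander.
- glasses: Mother-of-pearl opera glasses, loose, standing 72 mm high, about 97 mm wide. Bystander.
- loupe: Black loupe, loose, 36 mm wide, 30 mm high. Bystander.
- pen: Black pen, 142 mm long, in a low wooden tray. Bystander.
Mind the look-alikes: they are no part of the job. Of the things shaped like the cover, the clear one is meant. What is shaped like the holder but green is not meant.

How it is judged:
By the outcome, as a careful person would: the job done as asked, in the order asked, and still so for the second after the job is handed in, with the robot touching nothing.
It also fails if it takes over 64 s, if anything falls off the work surface, if the arm or the gripper's body presses on something with over 40 N, if the wrist force passes 120 N, or if a joint passes its speed limit or range.

## Working session

There is one attempt and no reset: what is moved stays moved. The work goes in short steps, Python scripts to look and compute and a tool call to move; the robot and the scene stay as the last step left them, time stands still between calls to the robot, and variables do not carry over. Pictures are saved under pics/ and viewed, at most 10 in all, crops included, and the job is handed in when it is done.

Besides the shell and the picture viewer there is one more tool, called after "Call:" as a command line: name --pt "numbers of a row" for each row, then --argument value for the rest. send_rows: Moves the arm, as the interface text tells. Its arguments: {"type":"object","properties":{"moves":{"type":"array"}},"required":["moves"]}

```bash
mkdir -p pics; cat > h.py <<'E'
import numpy as np, cv2
from bench import r, optics, models
def cap(n):
    s=r.read_state(); im=optics.capture(n); return s,im
def save(im,name,scale=1):
    cv2.imwrite('pics/'+name,cv2.resize(im,None,fx=scale,fy=scale,interpolation=cv2.INTER_CUBIC)[:,:,::-1])
def campose(n,s=None):
    p=optics.camera_params(n); K=np.array(p['intrinsics'])
    if n=='wrist':
        T=np.eye(4);T[:3,:3]=s['eef_rot'];T[:3,3]=s['position'];T=T@np.array(p['mount']);return K,T[:3,:3],T[:3,3]
    A=np.array(p['attitude']); return K,A,np.array(p['xyz'])
def ray(c,uv):
    K,R,t=c; d=R@np.linalg.solve(K,[uv[0],uv[1],1]); return t,d/np.linalg.norm(d)
def atz(c,uv,z):
    t,d=ray(c,uv); return t+d*(z-t[2])/d[2]
def proj(c,P):
    K,R,t=c; q=K@(R.T@(np.array(P)-t)); return q[:2]/q[2]
def tri(rays):
    A=0;b=0
    for t,d in rays:
        M=np.eye(3)-np.outer(d,d);A=A+M;b=b+M@t
    return np.linalg.solve(A,b)
E
python3 - <<'E'
from h import *
s=r.read_state(); print(s['time_s'],s['position'],np.round(s['eef_rot'],3),s['force'],r.tcp_to_grasp)
for n in('scene','side'):
    print(n,optics.camera_params(n))
    s,im=cap(n); save(im,n+'0.png',1.5)
    for th in('cover','holder','rod_tip','tankard','frame','glasses','loupe','pen'):
        print(th,[(round(d['score'],2),np.round(np.array(d['position'])*[512,384],1).tolist()) for d in models.landmark_of(th,n)][:4], [np.round(np.array(d['rect'])*[512,384]*1 if 0 else np.array(d['rect'])*[512,384,512,384]).tolist() for d in models.boxes_of(th,n)][:4] if th in('cover','holder') else '')
E
```

```text
0.0 [0.24722728 0.57364864 0.23072505] [[-0.918  0.396 -0.   ]
 [ 0.396  0.918 -0.001]
 [-0.    -0.001 -1.   ]] [ 0.93087061  0.41037597 -0.06386394] 0.0187
scene {'intrinsics': array([[379.79302403,   0.        , 254.75198932],
       [  0.        , 379.79302403, 182.39416517],
       [  0.        ,   0.        ,   1.        ]]), 'xyz': array([ 1.20970007, -0.81614979,  0.80429672]), 'attitude': array([[ 0.73360511,  0.40129137, -0.54844214],
       [ 0.67954454, -0.42540992,  0.59770028],
       [ 0.00653924, -0.81116684, -0.58477825]])}
cover [(0.79, [308.0, 172.0]), (0.74, [264.4, 164.1]), (0.68, [318.0, 203.3])] [[302.0, 183.0, 330.0, 213.0], [295.0, 153.0, 319.0, 184.0], [248.0, 145.0, 276.0, 180.0]]
holder [(0.97, [190.0, 195.1]), (0.84, [256.8, 215.7])] [[165.0, 164.0, 212.0, 214.0], [231.0, 188.0, 282.0, 233.0]]
rod_tip [(0.73, [255.4, 182.2]), (0.67, [185.7, 166.2])] 
tankard [(0.72, [165.0, 294.6]), (0.61, [372.4, 183.6])] 
frame [(0.85, [253.1, 275.9])] 
glasses [(0.56, [136.6, 245.3])] 
loupe [(0.6, [283.4, 136.9])] 
pen [(0.77, [163.2, 294.7])] 
side {'intrinsics': arra
[... 165 characters left out ...]
0.49782565, 1.11864727, 0.92574457]), 'attitude': array([[-0.99768605, -0.05470158,  0.0403767 ],
       [-0.0640496 ,  0.55696828, -0.82806037],
       [ 0.02280767, -0.82873039, -0.5591831 ]])}
cover [(0.91, [239.8, 281.2]), (0.81, [205.6, 245.4]), (0.66, [291.5, 260.9])] [[219.0, 255.0, 262.0, 294.0], [272.0, 238.0, 311.0, 270.0], [184.0, 222.0, 221.0, 262.0]]
holder [(0.98, [307.1, 204.2]), (0.63, [240.5, 213.6])] [[287.0, 175.0, 327.0, 215.0], [220.0, 185.0, 262.0, 227.0]]
rod_tip [(0.83, [243.6, 182.4]), (0.64, [313.0, 172.6])] 
tankard [(0.63, [157.2, 296.9])] 
frame [(0.57, [201.9, 182.9])] 
glasses [(0.67, [287.0, 166.4])] 
loupe [(0.57, [335.9, 336.7])] 
pen [(0.6, [241.4, 158.0])]
```

View pics/scene0.png

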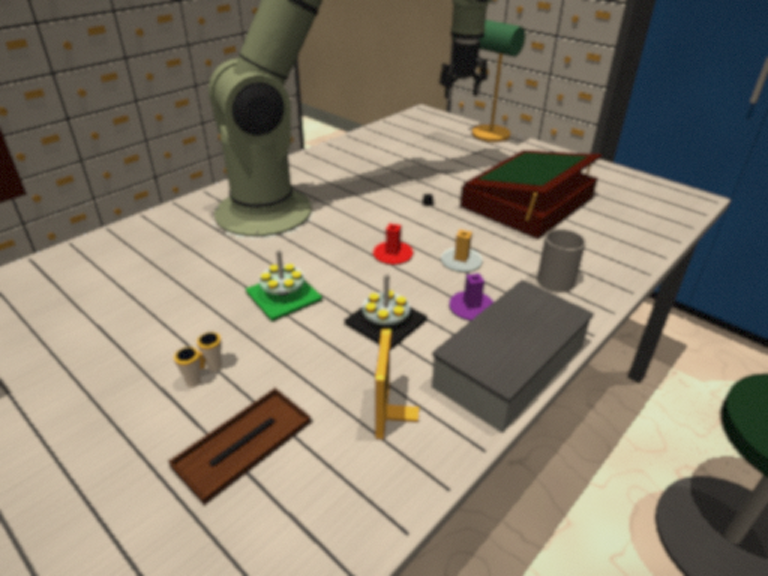

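View pics/side0.png

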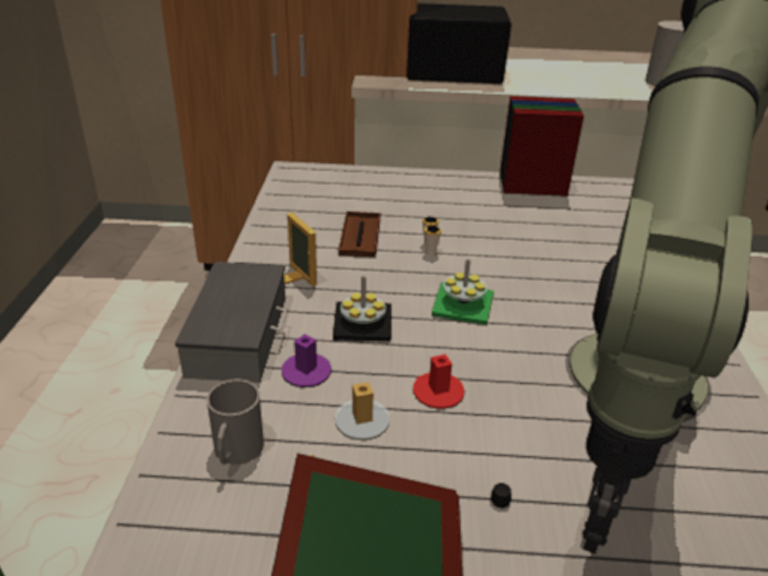

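Cover candidates, shown as scene pixel / side pixel:
- red (264,164) / (291,261)
- purple (318,203) / (205,245)
- clear with brass sleeve (308,172) / (240,281), which is my choice

The holder is the black one (257,215) / (240,213), not the green one (190,195) / (307,204).

```bash
python3 - <<'E'
from h import *
a=campose('scene');b=campose('side')
for n,p,q,z in(('cover',(308,172),(239.8,281.2),0),('holder',(256.8,215.7),(240.5,213.6),0),('tip',(255.4,182.2),(243.6,182.4),.13)):
    P=tri([ray(a,p),ray(b,q)]); print(n,P,atz(a,p,z),atz(b,q,z))
for n,q in(('tankard',(157.2,296.9)),('purple',(205.6,245.4)),('red',(291.5,260.9)),('loupe',(335,330))): print(n,atz(b,q,0))
s,im=cap('side'); save(im[235:305,195:300],'crop.png',6)
# sleeve flats orientation
K=campose('wrist',s); print(optics.camera_params('wrist'))
E
```

```text
cover [0.56006694 0.19062651 0.00175582] [0.55589205 0.19285848 0.        ] [0.56231743 0.19042093 0.        ]
holder [ 0.58624448 -0.12654517  0.00242292] [ 5.85156545e-01 -1.24450457e-01 -1.11022302e-16] [ 0.58590727 -0.13039741  0.        ]
tip [ 0.57747729 -0.12493368  0.13013353] [ 0.57804858 -0.12486178  0.13      ] [ 0.57704862 -0.1257131   0.13      ]
tankard [0.78035297 0.26887404 0.        ]
purple [ 6.80626634e-01  4.53287279e-02 -1.11022302e-16]
red [0.41484404 0.09253102 0.        ]
loupe [0.30804154 0.34112776 0.        ]
{'intrinsics': array([[304.71556325,   0.        , 248.576825  ],
       [  0.        , 304.71556325, 196.39487668],
       [  0.        ,   0.        ,   1.        ]]), 'mount': array([[-2.30731990e-04, -9.58232258e-01, -2.85991062e-01,
         7.34411357e-02],
       [ 9.99999923e-01, -3.11986304e-04,  2.38550698e-04,
         5.89884586e-04],
       [-3.17812268e-04, -2.85990985e-01,  9.58232256e-01,
        -1.44226974e-01],
       [ 0.00000000e+00,  0.00000000e+00,  0.00000000e+00,
         1.00000000e+00]])}
```

View pics/crop.png

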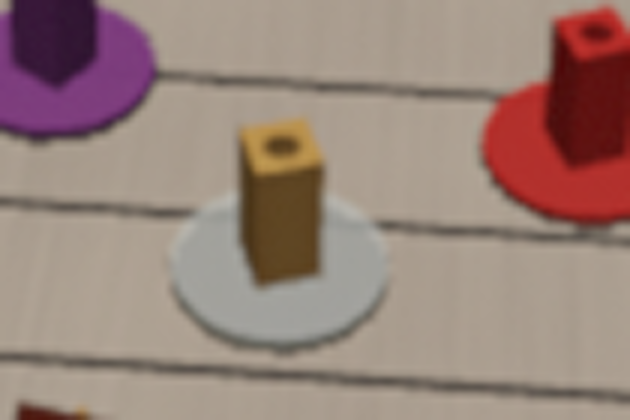

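The crop shows the clear disc with the brass sleeve (bore at crop px (283,147)), standing free between purple and red. So the choice is confirmed, and I'm moving above it.

Call:
send_rows --pt "0 -40 -20 -30 0 0 0" --pt "0 -90 -47 -50 0 0 0" --pt "0 -145 -75 -50 0 0 0" --pt "0 -200 -105 -40 0 0 0" --pt "0 -255 -133 -30 0 0 0" --pt "0 -310 -162 -15 0 0 0" --pt "0 -365 -190 5 0 0 0" --pt "0 -410 -214 20 0 0 0" --pt "0 -439 -228 30 0 0 0" --pt "0 -439 -228 30 0 0 0"

```text
time_s: 2.4
position: [0.5613, 0.1882, 0.2004]
eef_rot: [[-0.917, 0.399, -0.001], [0.399, 0.917, -0.001], [0.0, -0.002, -1.0]]
force: [0.3, 0.1, -0.2]
width: 0.0854
gripper_force: 0.0
```

```bash
python3 - <<'E'
from h import *
s,im=cap('wrist'); save(im,'w1.png',1.5)
print(s['time_s'],s['position'],np.round(s['eef_rot'],4).tolist())
c=campose('wrist',s)
for d in models.landmark_of('cover','wrist'): 
    uv=np.array(d['position'])*[512,384]; print(d['score'],uv,atz(c,uv,0))
E
```

```text
2.4 [0.56126249 0.18817411 0.20043854] [[-0.9168, 0.3993, -0.0007], [0.3993, 0.9168, -0.0014], [0.0001, -0.0016, -1.0]]
0.94 [245.504  172.1088] [0.56015975 0.18518917 0.        ]
0.81 [108.4928  82.9824] [0.41359169 0.09049096 0.        ]
0.67 [191.2832 295.7184] [0.68272767 0.05390048 0.        ]
```

View pics/w1.png

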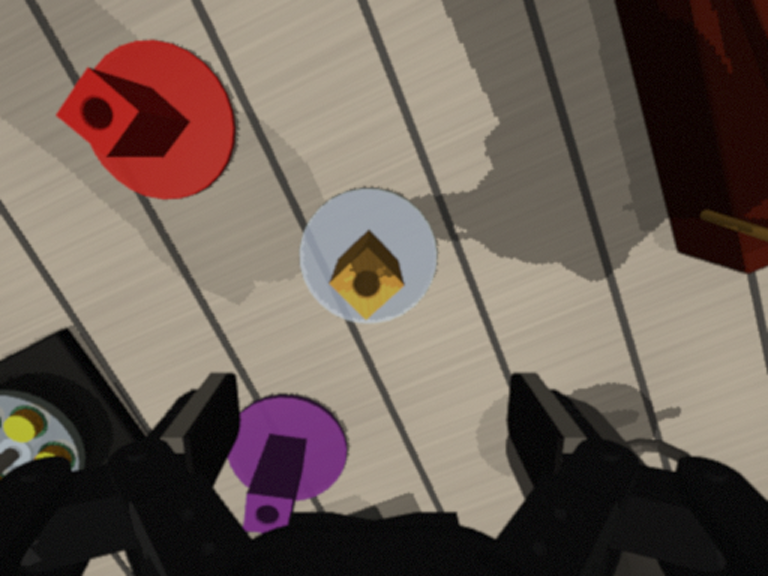

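The wrist picture shows the clear disc centred near px (369,255) of 768, the bore at (366,284) and the brass top as a diamond. That means about 45° of wrist turn is needed.

```bash
python3 - <<'E'
from h import *
s,im=cap('wrist'); c=campose('wrist',s)
# brass top: bright saturated yellow
hsv=cv2.cvtColor(im,cv2.COLOR_RGB2HSV); sub=hsv[140:220,210:280]
m=((sub[...,0]>12)&(sub[...,0]<30)&(sub[...,1]>110)&(sub[...,2]>120)).astype(np.uint8)
k,_=max(((q,cv2.contourArea(q)) for q in cv2.findContours(m,0,2)[0]),key=lambda t:t[1])
k=cv2.convexHull(k)[:,0]+[210,140]
P=np.array([atz(c,u,0.08)[:2] for u in k])*1000
rc=cv2.minAreaRect(P.astype(np.float32)); print('rect',rc)
print('bore',atz(c,(244,189.3),.08))
# disc
d=models.cut_out('cover','wrist')[0]; mk=d['mask'].astype(np.uint8); k=max(cv2.findContours(mk,0,2)[0],key=cv2.contourArea)[:,0]
print(cv2.minEnclosingCircle(np.array([atz(c,u,.006)[:2]*1000 for u in k]).astype(np.float32)))
print('fromcorners',[ (atz(c,np.array(u)/1.5,.08)*1000).round(1).tolist() for u in((330,282),(404,286),(366,319))])
print(s['q'])
E
```

```text
rect ((558.35986328125, 185.24563598632812), (32.28061294555664, 31.096839904785156), 21.21193504333496)
bore [0.5577878  0.18836029 0.08      ]
((410.8430480957031, 82.03772735595703), 62.06231689453125)
fromcorners [[548.1, 169.0, 80.0], [568.0, 208.9, 80.0], [578.3, 179.4, 80.0]]
[-0.48351934  0.50337961  0.07751505  1.72521503 -0.04759161  0.91509832
  0.77726322]
```

Call:
send_rows --pt "0 2 -3 10 0 0 10" --pt "0 2 -3 20 0 0 20" --pt "0 2 -3 30 0 0 30" --pt "0 2 -3 40 0 0 40" --pt "0 2 -3 50 0 0 45.3" --pt "0 2 -3 70 0 0 45.3" --pt "0 2 -3 95 0 0 45.3" --pt "0 2 -3 125 0 0 45.3" --pt "0 2 -3 145 0 0 45.3" --pt "0 2 -3 154.4 0 0 45.3"

```text
time_s: 3.85
position: [0.5566, 0.1898, 0.0463]
eef_rot: [[-0.366, 0.931, -0.001], [0.931, 0.366, 0.0], [0.0, -0.001, -1.0]]
force: [-0.8, -0.4, -0.3]
width: 0.0851
gripper_force: 0.0
```

Call:
send_rows --pt "0 0 0 0 0 0 0" --pt "80 0 0 0 0 0 0" --pt "160 0 0 0 0 0 0" --pt "255 0 0 0 0 0 0" --pt "255 0 0 0 0 0 0" --pt "255 0 0 0 0 0 0" --pt "255 0 0 0 0 0 0" --pt "255 0 0 0 0 0 0"

```text
time_s: 4.85
position: [0.5575, 0.189, 0.0475]
eef_rot: [[-0.365, 0.931, 0.001], [0.931, 0.365, 0.0], [0.0, 0.001, -1.0]]
force: [-1.5, 0.4, 8.6]
width: 0.0312
gripper_force: 59.7
```

```bash
python3 - <<'E'
from h import *
s=r.read_state(); print(s['time_s'],s['position'],np.round(s['eef_rot'],4).tolist(),s['force'],s['torque'],s['width'],s['gripper_force'])
E
```

```text
4.85 [0.55749049 0.18901353 0.04751687] [[-0.3646, 0.9312, 0.0006], [0.9312, 0.3646, 0.0004], [0.0002, 0.0007, -1.0]] [-1.53552353  0.36887278  8.56144364] [-0.04153778  0.34210681 -0.00949353] 0.03123216162701112 59.74865198135376
```

Call:
send_rows --pt "255 0 0 -5 0 0 0" --pt "255 0 0 -20 0 0 0" --pt "255 0 0 -45 0 0 0" --pt "255 0 0 -75 0 0 0" --pt "255 0 0 -105 0 0 0" --pt "255 0 0 -135 0 0 0" --pt "255 0 0 -155 0 0 0" --pt "255 0 0 -165 0 0 0" --pt "255 0 0 -165 0 0 0" --pt "255 0 0 -165 0 0 0"

```text
time_s: 6.1
position: [0.5568, 0.1888, 0.2112]
eef_rot: [[-0.365, 0.931, -0.001], [0.931, 0.365, -0.001], [-0.0, -0.001, -1.0]]
force: [-0.7, 0.1, -2.1]
width: 0.0309
gripper_force: 59.3
```

Call:
send_rows --pt "255 -15 -10 0 0 0 0" --pt "255 -45 -31 0 0 0 0" --pt "255 -80 -56 0 0 0 0" --pt "255 -120 -84 0 0 0 0" --pt "255 -160 -112 0 0 0 0" --pt "255 -200 -140 0 0 0 0" --pt "255 -235 -164 0 0 0 0" --pt "255 -262 -183 0 0 0 0" --pt "255 -278 -194 0 0 0 0" --pt "255 -278 -194 0 0 0 0"

```text
time_s: 7.35
position: [0.4768, -0.1426, 0.2116]
eef_rot: [[-0.362, 0.932, -0.001], [0.932, 0.362, -0.0], [-0.0, -0.001, -1.0]]
force: [-0.5, 0.9, -3.0]
width: 0.0312
gripper_force: 59.4
```

```bash
python3 - <<'E'
from h import *
ims=[]
for n in('wrist','side','scene'):
    s,im=cap(n); ims.append(im)
    if n=='wrist':
        print(s['time_s'],s['position'],np.round(s['eef_rot'],4).tolist(),s['force'],s['torque'],s['width'])
    c=campose(n,s)
    for th in('cover','holder','rod_tip'):
        for d in models.landmark_of(th,n)[:3]:
            uv=np.array(d['position'])*[512,384]; print(n,th,round(d['score'],2),uv.round(1),(1000*atz(c,uv,{'rod_tip':.13,'holder':0,'cover':.165}[th])).round(1))
save(ims[0],'w2.png',1.5)
o=np.vstack([cv2.resize(ims[1][120:220,190:330],None,fx=5,fy=5)[:290],cv2.resize(ims[2][100:230,150:290],None,fx=5,fy=5)[:300]]) if 0 else None
a=cv2.resize(ims[1][110:230,180:310],None,fx=3,fy=4.5); 
crop=np.hstack([cv2.resize(ims[1][110:240,190:290],None,fx=4,fy=4),cv2.resize(ims[2][105:235,190:290],None,fx=4,fy=4)]); save(crop,'st2.png')
E
```

```text
7.35 [ 0.47677789 -0.14262629  0.21160829] [[-0.3617, 0.9323, -0.0008], [0.9323, 0.3617, -0.0004], [-0.0001, -0.0009, -1.0]] [-0.45205478  0.94236059 -2.9601255 ] [ 0.0333278  -0.01648058  0.04475714] 0.031195373305088623
wrist cover 0.96 [491.2  70.4] [574.5  -4.7 165. ]
wrist cover 0.69 [248.2 224.2] [ 477.5 -145.3  165. ]
wrist holder 0.84 [337.2 182.2] [ 581.2 -117.9    0. ]
wrist holder 0.76 [131.7 188.8] [ 353.  -215.3    0. ]
wrist rod_tip 0.7 [383.6 225.9] [ 583.5 -120.7  130. ]
wrist rod_tip 0.58 [ 70.5 228.9] [ 351.5 -213.6  130. ]
wrist rod_tip 0.3 [337.1 185.9] [ 534.6 -104.4  130. ]
side cover 0.93 [291.9 259.8] [428.6 271.4 165. ]
side cover 0.84 [272.3 172.7] [ 485.9 -138.1  165. ]
side cover 0.66 [201.1 244.6] [659.9 234.6 165. ]
side holder 0.9 [239.7 212.6] [ 589. -136.    0.]
side holder 0.77 [310.3 199.5] [ 342.9 -239.1    0. ]
side rod_tip 0.97 [242.5 185.9] [ 579.1 -104.6  130. ]
scene cover 0.9 [262.  167.7] [574.2 -91.5 165. ]
scene cover 0.81 [228.  164.2] [ 485. -149.  165.]
scene cover 0.64 [316.5 202. ] [ 792.3 -114.8  165. ]
scene holder 0.92 [189.9 196.3] [ 348.7 -207.2    0. ]
scene holder 0.65 [257.2 213.5] [ 578.7 -115.6   -0. ]
scene rod_tip 0.8 [184.6 166.1] [ 352.  -216.3  130. ]
scene rod_tip 0.68 [260.1 183.8] [ 593.9 -121.1  130. ]
```

View pics/w2.png

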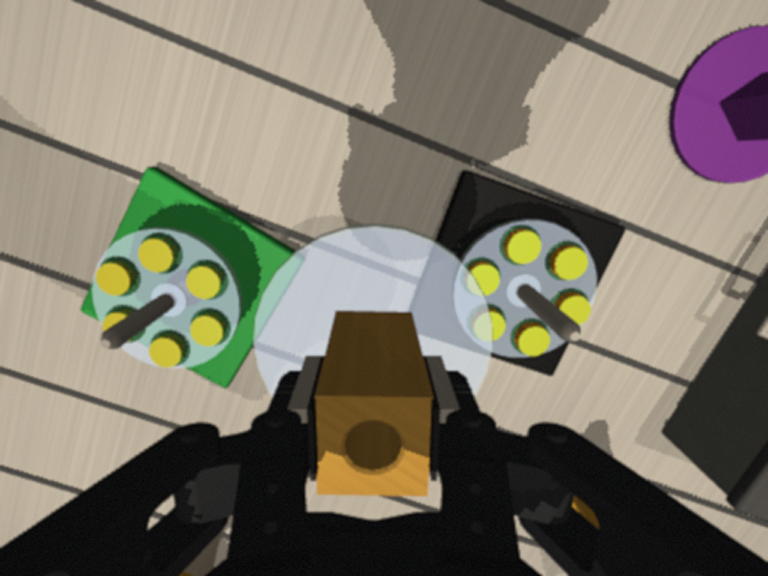

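View pics/st2.png

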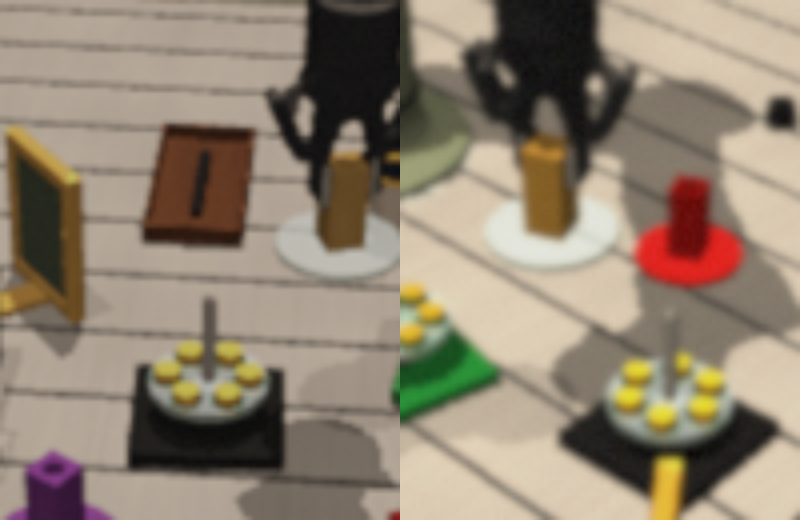

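Wrist picture: the sleeve is held square, with its bore at (372,446), and the rod tip of the black holder is near (573,336) of 768. The static views show the cover level in the hand and the holder rod standing free, with its tip at side (242.5,184.5) and scene (257.5,182.5).

```bash
python3 - <<'E'
from h import *
s=r.read_state(); im=cv2.cvtColor(cv2.imread('pics/w2.png'),cv2.COLOR_BGR2RGB)
w=campose('wrist',s);a=campose('scene');b=campose('side')
np.set_printoptions(precision=1,suppress=True)
ut=np.array([572,335])/1.5
print('tip w',1000*atz(w,ut,.13),'side',1000*atz(b,(242.7,184.3),.13),'scene',1000*atz(a,(257.5,182.5),.13))
print('tri', 1000*tri([ray(w,ut),ray(b,(242.7,184.3)),ray(a,(257.5,182.5))]))
zt=s['position'][2]-.0475+.08
print('bore w',1000*atz(w,np.array([372,446])/1.5,zt),'sleeve centre',1000*atz(w,np.array([374,446])/1.5,zt),'tcp',1000*s['position'])
zb=zt-.08
# disc landmark: sleeve foot / disc ellipse centre
for n,c in(('side',b),('scene',a)):
    models.landmark_of('cover',n)
    ds=models.cut_out('cover',n)
    for d in ds:
        q=np.array(d['rect'])*[512,384,512,384]
        pr=proj(c,s['position']); 
        if abs((q[0]+q[2])/2-pr[0])<15 and abs(q[3]-pr[1])<40: print(n,q,'disc cols->',1000*atz(c,((q[0]+q[2])/2,pr[1]),zb), proj(c,np.r_[s['position'][:2],zb]), proj(c,np.r_[s['position'][:2]-[0,0.05],zb]))
cv2.imwrite('pics/z.png',cv2.resize(cv2.imread('pics/w2.png')[240:360,480:620],None,fx=5,fy=5,interpolation=cv2.INTER_CUBIC))
E
```

```text
tip w [ 582.2 -117.   130. ] side [ 579.1 -114.1  130. ] scene [ 583.7 -121.6  130. ]
tri [ 581.1 -117.9  127.8]
bore w [ 479.4 -144.7  244.4] sleeve centre [ 480.  -144.5  244.4] tcp [ 478.  -140.5  211.9]
side [255.2 148.8 292.9 182.5] disc cols-> [ 481.8 -223.8  164.4] [274.7 172.6] [275.  164.8]
scene [213.  139.3 244.8 169.7] disc cols-> [421.8 -84.1 164.4] [228.4 162.4] [216.5 169. ]
```

View pics/z.png

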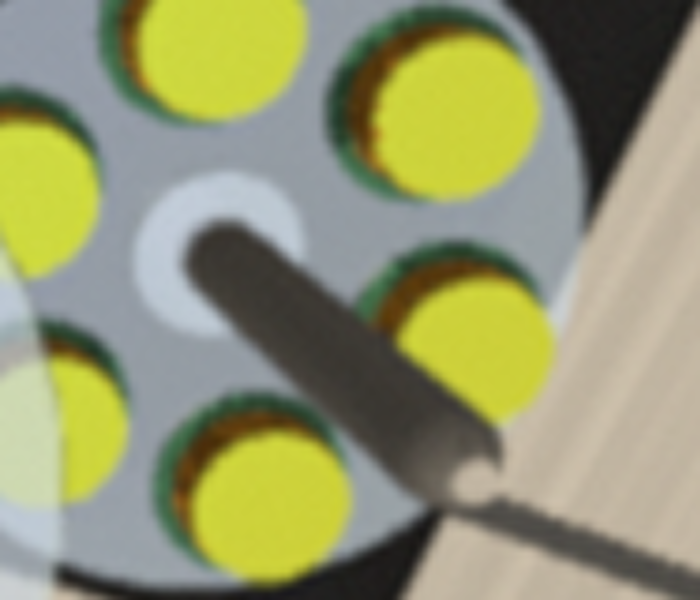

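The zoom shows the rod tip at px (475,482), which is (383.3,224.3) in the raw picture. The two TCP readings differ by about 2 mm, so I'll check the settling and noise, and average.

```bash
python3 - <<'E'
from h import *
np.set_printoptions(precision=1,suppress=True)
T=[]
for i in range(6):
    s,im=cap('wrist'); c=campose('wrist',s)
    d=[np.array(x['position'])*[512,384] for x in models.landmark_of('rod_tip','wrist')]
    d=[x for x in d if abs(x-[383,224]).max()<12]
    print(s['time_s'],1000*s['position'],d[0] if d else None); T.append((s['position'],d[0] if d else [np.nan]*2))
E
```

```text
8.15 [ 478.  -140.7  211.9] [380.2 227.4]
8.25 [ 478.  -140.7  211.9] [380.5 227.3]
8.35 [ 477.9 -140.7  211.9] [381.9 226.6]
8.45 [ 478.  -140.7  211.9] [381.5 224.1]
8.55 [ 478.  -140.7  211.9] [379.3 229.1]
8.65 [ 478.  -140.7  211.9] [382.2 227.5]
```

```bash
python3 - <<'E'
from h import *
np.set_printoptions(precision=1,suppress=True)
s=r.read_state(); c=campose('wrist',s); R=s['eef_rot']
t=1000*atz(c,(381,226.3),.13); b=1000*atz(c,(248.2,297.3),.2444)
print(t,b,t-b,'tool',R.T@(t-b), 'bore-tcp tool',R.T@(b-1000*s['position']),'t-tcp tool', R.T@(t-1000*s['position']))
E
```

```text
[ 583.2 -119.5  130. ] [ 479.5 -144.8  244.4] [ 103.7   25.2 -114.4] tool [-14.3 105.8 114.4] bore-tcp tool [ -4.3  -0.1 -32.5] t-tcp tool [-18.7 105.6  81.9]
```

Call:
send_rows --pt "255 -2 10 0 0 0 0" --pt "255 -5 30 0 0 0 0" --pt "255 -8 55 0 0 0 0" --pt "255 -11 80 0 0 0 0" --pt "255 -13 98 0 0 0 0" --pt "255 -14.3 105.8 0 0 0 0" --pt "255 -14.3 105.8 0 0 0 0" --pt "255 -14.3 105.8 0 0 0 0" --pt "255 -14.3 105.8 0 0 0 0" --pt "255 -14.3 105.8 0 0 0 0"

```text
time_s: 10.0
position: [0.5816, -0.1155, 0.2121]
eef_rot: [[-0.364, 0.931, 0.0], [0.931, 0.364, 0.0], [-0.0, 0.0, -1.0]]
force: [-0.5, 0.7, -1.6]
width: 0.0311
gripper_force: 59.4
```

```bash
python3 - <<'E'
from h import *
s,im=cap('wrist'); cv2.imwrite('wA.png',im[:,:,::-1])
s,im=cap('wrist'); cv2.imwrite('wA.png',im[:,:,::-1]); print(s['time_s'],s['position'],s['q'],s['eef_rot'].tolist()); np.savez('sA.npz',p=s['position'],R=s['eef_rot'])
_,a=cap('side');cv2.imwrite('sideA.png',a[:,:,::-1])
_,a=cap('scene');cv2.imwrite('sceneA.png',a[:,:,::-1])
E
```

```text
10.05 [ 0.58159057 -0.1155018   0.21204533] [-0.14353556  0.51443768  0.34485752  1.72205997 -0.20740565  0.94088097
  0.65604583] [[-0.36458703750713417, 0.9311693030416716, 0.00014544641227762806], [0.9311693142126295, 0.3645870361265643, 3.6840583341962435e-05], [-1.8723056053385925e-05, 0.00014886683511605012, -0.9999999887440562]]
```

Call:
send_rows --pt "255 0 0 0 0 0 -8" --pt "255 0 0 0 0 0 -18" --pt "255 0 0 0 0 0 -28" --pt "255 0 0 0 0 0 -38" --pt "255 0 0 0 0 0 -48" --pt "255 0 0 0 0 0 -56" --pt "255 0 0 0 0 0 -60" --pt "255 0 0 0 0 0 -60" --pt "255 0 0 0 0 0 -60" --pt "255 0 0 0 0 0 -60"

```text
time_s: 11.45
position: [0.5817, -0.1154, 0.2119]
eef_rot: [[-0.989, 0.151, -0.0], [0.151, 0.989, -0.0], [0.0, -0.0, -1.0]]
force: [0.4, 0.3, -2.1]
width: 0.031
gripper_force: 59.4
```

```bash
python3 - <<'E'
from h import *
s,im=cap('wrist'); s,im=cap('wrist'); cv2.imwrite('wB.png',im[:,:,::-1]); print(s['time_s'],s['position'],s['q'],s['eef_rot'].tolist()); np.savez('sB.npz',p=s['position'],R=s['eef_rot'])
A=cv2.imread('wA.png');B=cv2.imread('wB.png')
cv2.imwrite('pics/AB.png',np.hstack([cv2.resize(x[120:340,165:330],None,fx=2.42,fy=2.42,interpolation=cv2.INTER_CUBIC) for x in(A,B)])); 
E
```

```text
11.5 [ 0.58172637 -0.11534353  0.21187255] [ 0.04067532  0.49300605  0.07818039  1.7117099  -0.04572583  0.93868782
  1.55651944] [[-0.988638515207871, 0.15031262094646722, -4.7241713820964425e-05], [0.15031262439091522, 0.988638512526117, -8.061552251424247e-05], [3.458744720314841e-05, -8.680063646633018e-05, -0.9999999956346791]]
```

View pics/AB.png

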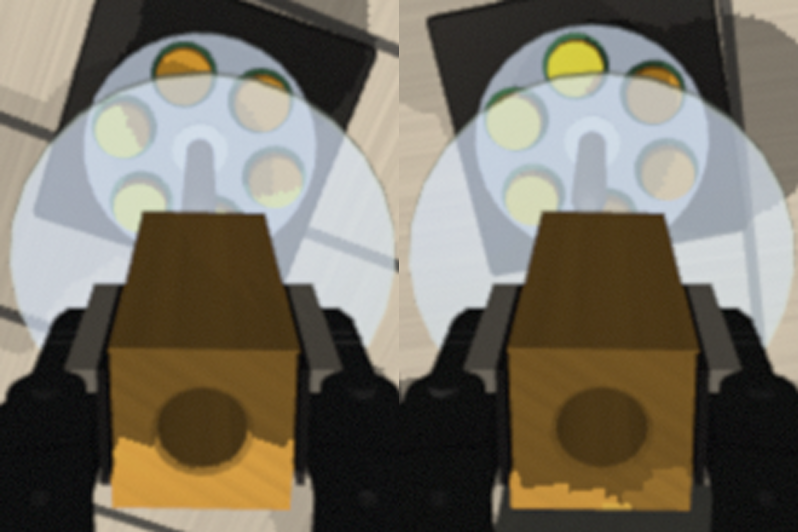

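The left half (A) shows the rod axis at crop x≈200.5 (row 160) and 198.5 (row 205), with the bore at 203. The right half (B) shows the rod at 193 and 190.5, with the bore at 203. So a shift of a few mm remains; I'll solve for it.

```bash
python3 - <<'E'
from h import *
np.set_printoptions(precision=2,suppress=True)
def raw(x,y): return (165+x/2.42,120+y/2.42)
M=[];v=[];bores=[]
for f,pts,bo in(('sA.npz',[(200.5,160),(198.5,205)],(203,427)),('sB.npz',[(193,155),(190.8,203)],(203,426))):
    z=np.load(f); s=dict(position=z['p'],eef_rot=z['R']); c=campose('wrist',s)
    for p in pts:
        t,d=ray(c,raw(*p)); h=np.array([-d[1],d[0]])/np.hypot(*d[:2]); M.append(h);v.append(h@t[:2])
    b=atz(c,raw(*bo),z['p'][2]-.0475+.08); bores.append(1000*(z['R'].T@(b-z['p']))); print('bore world',1000*b)
    s_=s
    # disc centre: top visible edge at crop row ~75 , columns 10..397
M=np.array(M);v=np.array(v); x,res,_,sv=np.linalg.lstsq(M,v,rcond=None)
print('rod',1000*x,'resid mm',1000*(M@x-v)); print(bores)
z=np.load('sB.npz'); print('rod-tcp tool B',1000*(z['R'].T@np.r_[x-z['p'][:2],0]))
# disc rim: fit bore axis from disc: rim front edge in B crop row 75, left/right x 10,397
c=campose('wrist',dict(position=z['p'],eef_rot=z['R']))
zb=z['p'][2]-.0475+.006
f=atz(c,raw(203.5,75),zb); print('disc front edge tool x',(1000*z['R'].T@(f-z['p'])), 'minus 52')
for u in((10.5,250),(397,250)): print((1000*z['R'].T@(atz(c,raw(*u),zb)-z['p'])))
E
```

```text
bore world [ 583.98 -119.27  244.55]
bore world [ 585.99 -115.12  244.37]
rod [ 582.58 -118.48] resid mm [-0.28  0.28  0.01 -0.01]
[array([ -4.38,   0.85, -32.5 ]), array([ -4.18,   0.85, -32.5 ])]
rod-tcp tool B [-1.31 -2.98  0.  ]
disc front edge tool x [46.68  1.08 41.5 ] minus 52
[ -0.5 -51.   41.5]
[-0.54 53.34 41.5 ]
```

Call:
send_rows --pt "255 1.5 -2 0 0 0 0" --pt "255 3.3 -3.8 4 0 0 0" --pt "255 3.3 -3.8 10 0 0 0" --pt "255 3.3 -3.8 18 0 0 0" --pt "255 3.3 -3.8 25 0 0 0" --pt "255 3.3 -3.8 30 0 0 0" --pt "255 3.3 -3.8 30 0 0 0" --pt "255 3.3 -3.8 30 0 0 0" --pt "255 3.3 -3.8 30 0 0 0" --pt "255 3.3 -3.8 30 0 0 0"

```text
time_s: 12.8
position: [0.578, -0.1187, 0.1821]
eef_rot: [[-0.989, 0.15, 0.0], [0.15, 0.989, -0.0], [-0.0, 0.0, -1.0]]
force: [0.2, 0.0, -2.5]
width: 0.0311
gripper_force: 59.4
```

Call:
send_rows --pt "255 0 0 1 0 0 0" --pt "255 0 0 2 0 0 0" --pt "255 0 0 3 0 0 0" --pt "255 0 0 4 0 0 0" --pt "255 0 0 5 0 0 0" --pt "255 0 0 6 0 0 0" --pt "255 0 0 7 0 0 0" --pt "255 0 0 8 0 0 0" --pt "255 0 0 8 0 0 0"

```text
time_s: 13.92
position: [0.5778, -0.1187, 0.1738]
eef_rot: [[-0.989, 0.15, -0.0], [0.15, 0.989, 0.0], [0.0, -0.0, -1.0]]
force: [0.1, -0.4, -2.4]
width: 0.0315
gripper_force: 59.4
```

```bash
python3 - <<'E'
from h import *
np.set_printoptions(precision=3,suppress=True)
s,im=cap('wrist'); cv2.imwrite('wC.png',im[:,:,::-1]); s=r.read_state();print(s['time_s'],1000*s['position'],s['force'],s['torque'],s['eef_rot'].tolist())
for n in('side','scene'):
  _,a=cap(n);cv2.imwrite(n+'C.png',a[:,:,::-1])
A=cv2.imread('wC.png')[100:340,165:330];B=cv2.imread('sideC.png')[120:220,200:290];C=cv2.imread('sceneC.png')[110:225,210:300]
cv2.imwrite('pics/C.png',np.hstack([cv2.resize(x,(266,x.shape[0]*266//x.shape[1]))[:300] if 0 else cv2.resize(x,(266,300 if i else 387))[:300] for i,x in enumerate((A,B,C))]))
E
```

```text
13.975 [ 577.857 -118.687  173.86 ] [ 0.107  0.086 -1.421] [ 0.037  0.012 -0.014] [[-0.9887255151734332, 0.1497392650551878, -9.025387117214372e-05], [0.14973926651759945, 0.9887255190243669, -9.631583703999609e-06], [8.779407935352507e-05, -2.3037541029369234e-05, -0.9999999958807355]]
```

View pics/C.png

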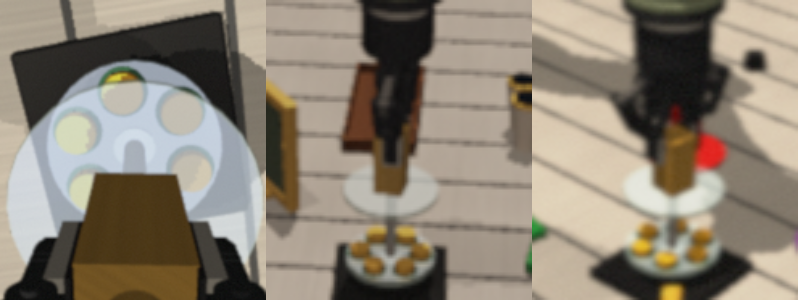

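The cover is over the tip with no force. Wrist, side and scene views all show the rod within about 1 px of the sleeve's midline. Lowering along the rod.

Call:
send_rows --pt "255 0 0 1 0 0 0" --pt "255 0 0 2.5 0 0 0" --pt "255 0 0 4 0 0 0" --pt "255 0 0 5.5 0 0 0" --pt "255 0 0 7 0 0 0" --pt "255 0 0 8.5 0 0 0" --pt "255 0 0 10 0 0 0" --pt "255 0 0 11 0 0 0" --pt "255 0 0 11 0 0 0"

```text
time_s: 15.2
position: [0.5779, -0.1187, 0.1628]
eef_rot: [[-0.989, 0.15, -0.0], [0.15, 0.989, -0.0], [0.0, -0.0, -1.0]]
force: [0.2, 1.3, -2.1]
width: 0.0312
gripper_force: 59.4
```

```bash
python3 - <<'E'
from h import *
np.set_printoptions(precision=3,suppress=True)
for i in range(3):
    s,_=cap('wrist');print(s['time_s'],1000*s['position'],s['force'],s['torque'])
E
```

```text
15.2 [ 577.872 -118.688  162.847] [ 0.202  1.251 -2.129] [-0.038 -0.026 -0.047]
15.25 [ 577.889 -118.672  162.878] [ 0.401  0.002 -1.971] [ 0.034  0.019 -0.011]
15.3 [ 577.916 -118.684  162.946] [-0.476 -0.357 -1.847] [-0.036 -0.055  0.058]
```

Call:
send_rows --pt "255 0 0 3 0 0 0" --pt "255 0 0 7 0 0 0" --pt "255 0 0 12 0 0 0" --pt "255 0 0 17 0 0 0" --pt "255 0 0 22 0 0 0" --pt "255 0 0 27 0 0 0" --pt "255 0 0 31 0 0 0" --pt "255 0 0 34 0 0 0" --pt "255 0 0 34 0 0 0" --pt "255 0 0 34 0 0 0"

```text
time_s: 16.6
position: [0.5779, -0.1187, 0.129]
eef_rot: [[-0.989, 0.15, 0.0], [0.15, 0.989, -0.0], [-0.0, 0.0, -1.0]]
force: [0.6, -0.5, -2.0]
width: 0.0313
gripper_force: 59.4
```

```bash
cat > f.py <<'E'
from h import *
import sys
np.set_printoptions(precision=2,suppress=True)
F=[]
for i in range(int(sys.argv[1]) if len(sys.argv)>1 else 3):
    s,_=cap('scene');F.append(np.r_[s['force'],s['torque']])
print(s['time_s'],1000*s['position'],np.mean(F,0),'last',F[-1])
E
python3 f.py 4
```

```text
16.75 [ 577.91 -118.71  129.02] [ 0.19  0.02 -1.98 -0.    0.02  0.01] last [-0.    0.17 -2.45 -0.04  0.03 -0.  ]
```

```bash
python3 - <<'E'
from h import *
from scipy.optimize import least_squares
s=dict(position=np.array([.47678,-.14263,.21161]),eef_rot=np.array([[-.3617,.9323,-.0008],[.9323,.3617,-.0004],[-.0001,-.0009,-1]]))
c=campose('wrist',s); im=cv2.imread('pics/w2.png')
h=cv2.cvtColor(im,cv2.COLOR_BGR2HSV); m=((h[...,0]>24)&(h[...,0]<36)&(h[...,1]>130)&(h[...,2]>160)).astype(np.uint8); m[:,:450]=0
n,l,st,ce=cv2.connectedComponentsWithStats(m); P=[ce[i] for i in range(1,n) if st[i,4]>300]; print(np.round(P,1))
vis=[np.array(p)/1.5 for p in P if p[0]>505 and p[1]<400]; vis=vis+[np.array([484.5,277])/1.5] 
def f(x):
    e=[]
    for u in vis:
        q=atz(c,u,x[2])[:2]-x[:2]; e.append(np.hypot(*q)-.034)
    return e
o=least_squares(f,[.58,-.12,.06]); print(o.x*1000,np.array(o.fun)*1000)
E
```

```text
[[523.8 247. ]
 [570.5 263.1]
 [486.1 277.7]
 [576.2 308.4]
 [533.6 340.9]]
[ 582.5866407  -119.02554908   58.0069361 ] [ 0.10284092 -0.24536977  0.25038469 -0.12691018  0.01464863]
```

Call:
send_rows --pt "255 0 0 0.5 0 0 0" --pt "255 0 0 1 0 0 0" --pt "255 0 0 2 0 0 0" --pt "255 0 0 3 0 0 0" --pt "255 0 0 4 0 0 0" --pt "255 0 0 5 0 0 0" --pt "255 0 0 6 0 0 0" --pt "255 0 0 7 0 0 0" --pt "255 0 0 7 0 0 0"

```text
time_s: 17.92
position: [0.5778, -0.1187, 0.1218]
eef_rot: [[-0.989, 0.15, -0.0], [0.15, 0.989, -0.0], [0.0, -0.0, -1.0]]
force: [-0.1, -1.0, -2.1]
width: 0.0314
gripper_force: 59.4
```

The coin tops are estimated at about 58 mm and the underside is now at 74.3 mm. Approaching slowly.

Call:
send_rows --pt "255 0 0 0.5 0 0 0" --pt "255 0 0 1.3 0 0 0" --pt "255 0 0 2.1 0 0 0" --pt "255 0 0 2.9 0 0 0" --pt "255 0 0 3.7 0 0 0" --pt "255 0 0 4.4 0 0 0" --pt "255 0 0 5 0 0 0" --pt "255 0 0 5 0 0 0"

```text
time_s: 18.92
position: [0.5778, -0.1187, 0.1169]
eef_rot: [[-0.989, 0.15, -0.0], [0.15, 0.989, -0.0], [0.0, -0.0, -1.0]]
force: [-0.5, -0.5, -1.1]
width: 0.0315
gripper_force: 59.4
```

Call:
send_rows --pt "255 0 0 0.5 0 0 0" --pt "255 0 0 1 0 0 0" --pt "255 0 0 1.5 0 0 0" --pt "255 0 0 2 0 0 0" --pt "255 0 0 2 0 0 0"

```text
time_s: 19.55
position: [0.5779, -0.1187, 0.1149]
eef_rot: [[-0.989, 0.15, -0.0], [0.15, 0.989, -0.0], [0.0, -0.0, -1.0]]
force: [-0.3, -0.7, -1.3]
width: 0.0315
gripper_force: 59.4
```

Call:
send_rows --pt "255 0 0 0.5 0 0 0" --pt "255 0 0 1 0 0 0" --pt "255 0 0 1.5 0 0 0" --pt "255 0 0 1.5 0 0 0"

```text
time_s: 20.05
position: [0.5779, -0.1187, 0.1133]
eef_rot: [[-0.989, 0.15, -0.0], [0.15, 0.989, -0.0], [0.0, -0.0, -1.0]]
force: [0.3, -1.1, -2.5]
width: 0.0311
gripper_force: 59.4
```

Call:
send_rows --pt "255 0 0 0.4 0 0 0" --pt "255 0 0 0.8 0 0 0" --pt "255 0 0 1.2 0 0 0" --pt "255 0 0 1.2 0 0 0"

```text
time_s: 20.55
position: [0.5779, -0.1187, 0.1122]
eef_rot: [[-0.989, 0.15, -0.0], [0.15, 0.989, 0.0], [0.0, 0.0, -1.0]]
force: [0.9, -0.4, -2.5]
width: 0.0315
gripper_force: 59.4
```

```bash
python3 f.py 3
```

```text
20.65 [ 577.89 -118.72  112.22] [ 0.48 -0.   -2.23 -0.02  0.01  0.02] last [ 0.46  0.47 -1.91 -0.04  0.06  0.01]
```

Call:
send_rows --pt "255 0 0 0.4 0 0 0" --pt "255 0 0 0.8 0 0 0" --pt "255 0 0 1.2 0 0 0" --pt "255 0 0 1.2 0 0 0"

```text
time_s: 21.2
position: [0.5779, -0.1187, 0.111]
eef_rot: [[-0.989, 0.15, -0.0], [0.15, 0.989, -0.0], [0.0, -0.0, -1.0]]
force: [-0.0, 0.1, -2.7]
width: 0.0312
gripper_force: 59.4
```

```bash
python3 f.py 1
```

```text
21.2 [ 577.86 -118.69  110.96] [-0.02  0.15 -2.73  0.05  0.06  0.01] last [-0.02  0.15 -2.73  0.05  0.06  0.01]
```

Call:
send_rows --pt "255 0 0 0.4 0 0 0" --pt "255 0 0 0.8 0 0 0" --pt "255 0 0 0.8 0 0 0"

```text
time_s: 21.62
position: [0.5779, -0.1187, 0.1102]
eef_rot: [[-0.989, 0.15, -0.0], [0.15, 0.989, -0.0], [0.0, -0.0, -1.0]]
force: [0.5, 0.5, -1.9]
width: 0.0314
gripper_force: 59.4
```

```bash
python3 f.py 1
```

```text
21.625 [ 577.87 -118.69  110.19] [ 0.46  0.45 -1.85 -0.01  0.03 -0.03] last [ 0.46  0.45 -1.85 -0.01  0.03 -0.03]
```

Call:
send_rows --pt "255 0 0 0.5 0 0 0" --pt "255 0 0 1 0 0 0" --pt "255 0 0 1 0 0 0"

```text
time_s: 22.05
position: [0.5778, -0.1187, 0.1091]
eef_rot: [[-0.989, 0.15, -0.0], [0.15, 0.989, -0.0], [0.0, -0.0, -1.0]]
force: [0.2, 0.6, -1.7]
width: 0.031
gripper_force: 59.4
```

Call:
send_rows --pt "255 0 0 0.4 0 0 0" --pt "255 0 0 0.8 0 0 0" --pt "255 0 0 0.8 0 0 0"

```text
time_s: 22.42
position: [0.5779, -0.1186, 0.1084]
eef_rot: [[-0.989, 0.15, -0.0], [0.15, 0.989, 0.0], [0.0, 0.0, -1.0]]
force: [0.4, 0.3, -2.8]
width: 0.031
gripper_force: 59.4
```

Call:
send_rows --pt "255 0 0 0.4 0 0 0" --pt "255 0 0 0.8 0 0 0" --pt "255 0 0 0.8 0 0 0"

```text
time_s: 22.8
position: [0.5779, -0.1187, 0.1076]
eef_rot: [[-0.989, 0.15, -0.0], [0.15, 0.989, -0.0], [0.0, -0.0, -1.0]]
force: [-0.2, 0.1, -1.5]
width: 0.0313
gripper_force: 59.4
```

Call:
send_rows --pt "255 0 0 0.4 0 0 0" --pt "255 0 0 0.8 0 0 0" --pt "255 0 0 0.8 0 0 0"

```text
time_s: 23.18
position: [0.5779, -0.1187, 0.1068]
eef_rot: [[-0.989, 0.15, -0.0], [0.15, 0.989, -0.0], [0.0, -0.0, -1.0]]
force: [-0.1, -0.0, -1.5]
width: 0.0311
gripper_force: 59.4
```

Call:
send_rows --pt "255 0 0 0.3 0 0 0" --pt "255 0 0 0.6 0 0 0" --pt "255 0 0 0.6 0 0 0"

```text
time_s: 23.55
position: [0.5779, -0.1187, 0.1062]
eef_rot: [[-0.989, 0.15, -0.0], [0.15, 0.989, -0.0], [0.0, -0.0, -1.0]]
force: [0.5, -0.1, -1.8]
width: 0.0312
gripper_force: 59.4
```

```bash
python3 f.py 2
```

```text
23.6 [ 577.85 -118.69  106.18] [ 0.58 -0.45 -2.02  0.03  0.08  0.03] last [ 0.65 -0.79 -2.23  0.04  0.1   0.03]
```

Call:
send_rows --pt "255 0 0 0.3 0 0 0" --pt "255 0 0 0.7 0 0 0" --pt "255 0 0 0.7 0 0 0"

```text
time_s: 24.02
position: [0.5779, -0.1187, 0.1055]
eef_rot: [[-0.989, 0.15, -0.0], [0.15, 0.989, -0.0], [0.0, -0.0, -1.0]]
force: [-0.1, 0.1, -2.1]
width: 0.0314
gripper_force: 59.4
```

Call:
send_rows --pt "255 0 0 0.3 0 0 0" --pt "255 0 0 0.6 0 0 0" --pt "255 0 0 0.6 0 0 0"

```text
time_s: 24.4
position: [0.5779, -0.1187, 0.1049]
eef_rot: [[-0.989, 0.15, -0.0], [0.15, 0.989, -0.0], [0.0, -0.0, -1.0]]
force: [0.1, 0.1, -2.0]
width: 0.0312
gripper_force: 59.4
```

Call:
send_rows --pt "255 0 0 0.3 0 0 0" --pt "255 0 0 0.6 0 0 0" --pt "255 0 0 0.6 0 0 0"

```text
time_s: 24.78
position: [0.5779, -0.1187, 0.1043]
eef_rot: [[-0.989, 0.15, -0.0], [0.15, 0.989, -0.0], [0.0, -0.0, -1.0]]
force: [-1.1, -0.6, -1.7]
width: 0.0311
gripper_force: 59.4
```

Call:
send_rows --pt "255 0 0 0.3 0 0 0" --pt "255 0 0 0.6 0 0 0" --pt "255 0 0 0.6 0 0 0"

```text
time_s: 25.15
position: [0.5779, -0.1187, 0.1037]
eef_rot: [[-0.989, 0.15, -0.0], [0.15, 0.989, -0.0], [-0.0, -0.0, -1.0]]
force: [-0.3, 0.2, 0.5]
width: 0.0316
gripper_force: 59.5
```

```bash
python3 f.py 5
```

```text
25.35 [ 577.91 -118.67  103.76] [-0.48  0.27  0.04  0.05  0.11  0.02] last [-0.9   0.38 -0.31  0.11  0.13  0.01]
```

Light contact (about 2.2 N above free weight) is confirmed with the tray still up. Pressing gently now.

Call:
send_rows --pt "255 0 0 0.3 0 0 0" --pt "255 0 0 0.6 0 0 0" --pt "255 0 0 0.6 0 0 0"

```text
time_s: 25.78
position: [0.578, -0.1187, 0.1034]
eef_rot: [[-0.989, 0.15, 0.0], [0.15, 0.989, -0.0], [-0.0, 0.0, -1.0]]
force: [-1.2, 1.0, 6.1]
width: 0.0309
gripper_force: 60.2
```

```bash
python3 f.py 2
```

```text
25.825 [ 578.01 -118.72  103.41] [-1.39  0.68  5.9   0.12  0.43 -0.05] last [-1.55  0.38  5.71  0.13  0.43  0.01]
```

Call:
send_rows --pt "255 0 0 0.3 0 0 0" --pt "255 0 0 0.6 0 0 0" --pt "255 0 0 0.6 0 0 0"

```text
time_s: 26.25
position: [0.578, -0.1187, 0.1028]
eef_rot: [[-0.989, 0.15, 0.0], [0.15, 0.989, -0.0], [-0.0, 0.0, -1.0]]
force: [-2.2, 1.0, 5.8]
width: 0.0315
gripper_force: 60.2
```

```bash
python3 f.py 2
```

```text
26.3 [ 578.03 -118.69  102.84] [-1.86  0.74  6.35  0.12  0.52  0.05] last [-1.51  0.46  6.87  0.13  0.51  0.05]
```

Call:
send_rows --pt "255 0 0 0.5 0 0 0" --pt "255 0 0 1 0 0 0" --pt "255 0 0 1.5 0 0 0" --pt "255 0 0 2 0 0 0" --pt "255 0 0 2.5 0 0 0" --pt "255 0 0 3 0 0 0" --pt "255 0 0 3.5 0 0 0" --pt "255 0 0 4 0 0 0" --pt "255 0 0 4.5 0 0 0" --pt "255 0 0 5 0 0 0"

```text
time_s: 27.6
position: [0.578, -0.1187, 0.0978]
eef_rot: [[-0.989, 0.15, 0.0], [0.15, 0.989, -0.0], [-0.0, 0.0, -1.0]]
force: [-1.5, 0.5, 7.4]
width: 0.0313
gripper_force: 60.2
```

Call:
send_rows --pt "255 0 0 0.5 0 0 0" --pt "255 0 0 1 0 0 0" --pt "255 0 0 1.5 0 0 0" --pt "255 0 0 2 0 0 0" --pt "255 0 0 2.5 0 0 0" --pt "255 0 0 3 0 0 0" --pt "255 0 0 3.5 0 0 0" --pt "255 0 0 4 0 0 0"

```text
time_s: 28.6
position: [0.578, -0.1187, 0.0938]
eef_rot: [[-0.989, 0.15, 0.0], [0.15, 0.989, -0.0], [-0.0, 0.0, -1.0]]
force: [-2.1, 0.1, 7.8]
width: 0.0314
gripper_force: 60.2
```

```bash
python3 f.py 2
```

```text
28.65 [ 578.03 -118.7    93.79] [-1.99  0.78  7.26  0.17  0.51 -0.02] last [-1.86  1.46  6.71  0.14  0.5   0.02]
```

Call:
send_rows --pt "255 0 0 0.4 0 0 0" --pt "255 0 0 0.8 0 0 0" --pt "255 0 0 1.2 0 0 0" --pt "255 0 0 1.6 0 0 0" --pt "255 0 0 2 0 0 0"

```text
time_s: 29.32
position: [0.578, -0.1187, 0.0918]
eef_rot: [[-0.989, 0.15, 0.0], [0.15, 0.989, -0.0], [-0.0, 0.0, -1.0]]
force: [-0.9, 0.7, 7.0]
width: 0.0314
gripper_force: 60.2
```

Call:
send_rows --pt "255 0 0 0.3 0 0 0" --pt "255 0 0 0.6 0 0 0" --pt "255 0 0 0.8 0 0 0"

```text
time_s: 29.7
position: [0.578, -0.1187, 0.091]
eef_rot: [[-0.989, 0.15, 0.0], [0.15, 0.989, -0.0], [-0.0, 0.0, -1.0]]
force: [-1.1, 0.9, 6.4]
width: 0.0314
gripper_force: 60.2
```

Call:
send_rows --pt "255 0 0 0.3 0 0 0" --pt "255 0 0 0.6 0 0 0" --pt "255 0 0 0.8 0 0 0"

```text
time_s: 30.08
position: [0.578, -0.1187, 0.0902]
eef_rot: [[-0.989, 0.15, 0.0], [0.15, 0.989, -0.0], [-0.0, 0.0, -1.0]]
force: [-0.8, 0.6, 6.2]
width: 0.0312
gripper_force: 60.2
```

```bash
python3 f.py 1
```

```text
30.075 [ 578.03 -118.72   90.25] [-0.75  0.57  6.17  0.12  0.54 -0.04] last [-0.75  0.57  6.17  0.12  0.54 -0.04]
```

Call:
send_rows --pt "255 0 0 0.3 0 0 0" --pt "255 0 0 0.6 0 0 0" --pt "255 0 0 0.8 0 0 0"

```text
time_s: 30.5
position: [0.578, -0.1187, 0.0895]
eef_rot: [[-0.989, 0.15, 0.0], [0.15, 0.989, -0.0], [-0.0, 0.0, -1.0]]
force: [-2.1, 0.6, 6.6]
width: 0.0312
gripper_force: 60.2
```

Call:
send_rows --pt "255 0 0 0.3 0 0 0" --pt "255 0 0 0.6 0 0 0" --pt "255 0 0 0.8 0 0 0"

```text
time_s: 30.88
position: [0.578, -0.1187, 0.0886]
eef_rot: [[-0.989, 0.15, 0.0], [0.15, 0.989, -0.0], [-0.0, 0.0, -1.0]]
force: [-1.6, 0.6, 6.9]
width: 0.0313
gripper_force: 60.2
```

Call:
send_rows --pt "255 0 0 0.3 0 0 0" --pt "255 0 0 0.6 0 0 0" --pt "255 0 0 0.8 0 0 0"

```text
time_s: 31.25
position: [0.5781, -0.1187, 0.088]
eef_rot: [[-0.989, 0.15, 0.001], [0.15, 0.989, -0.0], [-0.001, 0.0, -1.0]]
force: [-3.2, 1.6, 11.2]
width: 0.0316
gripper_force: 60.6
```

```bash
python3 f.py 3
```

```text
31.35 [ 578.06 -118.71   87.98] [-2.63  0.95 10.62  0.21  0.68  0.01] last [-2.54  0.53 10.21  0.21  0.69  0.03]
```

Call:
send_rows --pt "255 0 0 0.15 0 0 0" --pt "255 0 0 0.3 0 0 0" --pt "255 0 0 0.3 0 0 0"

```text
time_s: 31.78
position: [0.5781, -0.1188, 0.0878]
eef_rot: [[-0.989, 0.15, 0.001], [0.15, 0.989, -0.0], [-0.001, 0.0, -1.0]]
force: [-3.0, 1.0, 11.8]
width: 0.0316
gripper_force: 61.0
```

```bash
python3 f.py 3
```

```text
31.875 [ 578.15 -118.72   87.87] [-2.95  1.01 12.58  0.25  0.85 -0.03] last [-2.78  2.04 12.83  0.29  0.82 -0.08]
```

Call:
send_rows --pt "255 0 0 0.2 0 0 0" --pt "255 0 0 0.2 0 0 0" --pt "255 0 0 0.2 0 0 0" --pt "255 0 0 0.2 0 0 0" --pt "255 0 0 0.2 0 0 0"

```text
time_s: 32.55
position: [0.5781, -0.1187, 0.0877]
eef_rot: [[-0.989, 0.15, 0.001], [0.15, 0.989, -0.0], [-0.001, 0.0, -1.0]]
force: [-3.1, 1.0, 15.4]
width: 0.0314
gripper_force: 61.2
```

```bash
python3 f.py 4
```

```text
32.7 [ 578.15 -118.71   87.76] [-3.34  1.09 14.72  0.29  1.   -0.  ] last [-2.81  1.02 14.32  0.28  0.99 -0.05]
```

Call:
send_rows --pt "255 0 0 0 0 0 0" --pt "255 0 0 0 0 0 0" --pt "255 0 0 0 0 0 0" --pt "255 0 0 0 0 0 0" --pt "255 0 0 0 0 0 0" --pt "255 0 0 0 0 0 0" --pt "255 0 0 0 0 0 0" --pt "255 0 0 0 0 0 0"

```text
time_s: 33.75
position: [0.5782, -0.1187, 0.0878]
eef_rot: [[-0.989, 0.15, 0.001], [0.15, 0.989, -0.0], [-0.001, 0.0, -1.0]]
force: [-3.8, 2.0, 14.2]
width: 0.0314
gripper_force: 61.2
```

Call:
send_rows --pt "255 0 0 -0.4 0 0 0" --pt "255 0 0 -0.8 0 0 0" --pt "255 0 0 -1.2 0 0 0" --pt "255 0 0 -1.2 0 0 0"

```text
time_s: 34.25
position: [0.5779, -0.1187, 0.0882]
eef_rot: [[-0.989, 0.15, 0.0], [0.15, 0.989, -0.0], [-0.0, -0.0, -1.0]]
force: [-1.2, -0.4, 3.6]
width: 0.0315
gripper_force: 60.0
```

```bash
python3 f.py 2
```

```text
34.3 [ 577.97 -118.7    88.24] [-0.99 -0.01  3.36  0.1   0.25  0.02] last [-0.75  0.43  3.13  0.1   0.25 -0.01]
```

Net force is about 5.4 N. Opening slowly, then retreating straight up.

Call:
send_rows --pt "200 0 0 0 0 0 0" --pt "150 0 0 0 0 0 0" --pt "110 0 0 0 0 0 0" --pt "70 0 0 0 0 0 0" --pt "30 0 0 0 0 0 0" --pt "0 0 0 0 0 0 0" --pt "0 0 0 0 0 0 0" --pt "0 0 0 0 0 0 0"

```text
time_s: 35.35
position: [0.5779, -0.1187, 0.0882]
eef_rot: [[-0.989, 0.15, -0.0], [0.15, 0.989, -0.0], [0.0, -0.0, -1.0]]
force: [0.2, 0.3, -0.9]
width: 0.0856
gripper_force: 0.0
```

Call:
send_rows --pt "0 0 0 -4 0 0 0" --pt "0 0 0 -12 0 0 0" --pt "0 0 0 -25 0 0 0" --pt "0 0 0 -42 0 0 0" --pt "0 0 0 -60 0 0 0" --pt "0 0 0 -80 0 0 0" --pt "0 0 0 -100 0 0 0" --pt "0 0 0 -115 0 0 0" --pt "0 0 0 -120 0 0 0" --pt "0 0 0 -120 0 0 0"

```text
time_s: 36.6
position: [0.5778, -0.1187, 0.2082]
eef_rot: [[-0.989, 0.15, 0.0], [0.15, 0.989, 0.0], [-0.0, 0.0, -1.0]]
force: [-0.7, 0.2, 0.4]
width: 0.0855
gripper_force: 0.0
```

```bash
python3 f.py 2; python3 - <<'E'
from h import *
A=[cap(n)[1] for n in('wrist','side','scene')]
crops=[cv2.resize(A[0],(400,300)),cv2.resize(A[1][120:240,190:310],(300,300)),]
row1=np.hstack(crops); row2=np.hstack([cv2.resize(A[2][130:270,140:380],(514,300)),np.zeros((300,186,3),np.uint8)])
save(np.vstack([row1,row2]),'final.png')
E
```

```text
36.65 [ 577.65 -118.65  207.83] [-0.12  0.05  0.11  0.01 -0.04  0.07] last [ 0.46 -0.09 -0.17 -0.05 -0.03  0.06]
```

View pics/final.png

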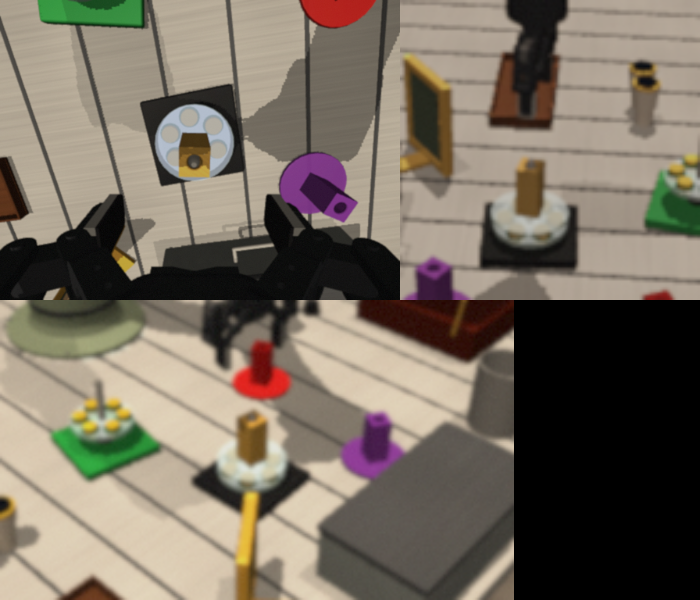

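The picture shows the clear cover seated level on the black holder, with its sleeve at wrist-view px (195,157). The bystanders are in place and the gripper is clear.

```bash
python3 -c "
from bench import r
print(r.close_job())"
```

```text
the job is handed in; nothing more can be done
None
```

The clear cover is closed on the black holder: it touched the coins at about 2 N with the tray up, went down to the stop and was held there at about 16.5 N for over a second (highest reading about 17.5 N), then released, and the job was handed in at about 37 s.

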